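Start the hob and the kitchen timer

TASK

Start the pan cooking: with the fingertips, lightly press the hob's red power key, then its orange high-heat key, and last the green start key on the white kitchen timer, each fully down (the keys stay down by themselves). Leave the hob's blue key and the timer's yellow key alone, and do not pick up, push away or knock the timer, the pan or anything else on the counter.

Things in the scene. Friction and masses are not known exactly. Their poses are not given: they have to be found in the camera images.
- hob: induction hob, steel and black slab 350 (x) by 290 (y) by 60 mm high, fixed; origin at the centre of its underside, z up, x away from the robot. On its near edge, at x = -138 mm, stand three round keys 32 mm in diameter: red at y = +80, blue at 0, orange at -80 mm; tops 16 mm above the hob's surface when up, 8 mm when fully down.
- power_top (a point): centre of the top face of the hob's red power key, 76 mm above the counter when up; moves with the key
- power (a joint): red power key: m it has gone down, 0 = up (not pressed) to 0.008 = fully down. Stiff sliding fit, no spring: moves straight down under about 3 N and stays where it is left. Its soft cap also gives 0.5 mm per N while pressed, 6 mm at most, and springs back.
- high_top (a point): centre of the top face of the hob's orange high-heat key, 76 mm above the counter when up; moves with the key
- high (a joint): orange high-heat key: m it has gone down, 0 = up (not pressed) to 0.008 = fully down. Stiff sliding fit, no spring: moves straight down under about 3 N and stays where it is left. Its soft cap also gives 0.5 mm per N while pressed, 6 mm at most, and springs back.
- low_top (a point): centre of the top face of the hob's blue low-heat key (not to be pressed), 76 mm above the counter when up
- low (a joint): blue low-heat key: m it has gone down, 0 = up (not pressed) to 0.008 = fully down. Stiff sliding fit, no spring: moves straight down under about 3 N and stays where it is left. Its soft cap also gives 0.5 mm per N while pressed, 6 mm at most, and springs back.
- timer: kitchen timer, a loose white puck 100 mm in diameter and 22 mm high (about 200 g) with a dark window; origin at the centre of its underside, z up. Two round keys 26 mm in diameter, 56 mm apart, stand 16 mm out of its top when up (8 mm when fully down): green at (-8, +28) mm and yellow at (-8, -28) mm in its x, y; the window is on its +x side.
- start_top (a point): centre of the top face of the timer's green start key, 38 mm above the counter when up; moves with the key
- start (a joint): green start key: m it has gone down, 0 = up (not pressed) to 0.008 = fully down. Stiff sliding fit, no spring: moves straight down under about 3 N and stays where it is left. Its soft cap also gives 0.5 mm per N while pressed, 6 mm at most, and springs back.
- clear_top (a point): centre of the top face of the timer's yellow clear key (not to be pressed), 38 mm above the counter when up
- clear (a joint): yellow clear key: m it has gone down, 0 = up (not pressed) to 0.008 = fully down. Stiff sliding fit, no spring: moves straight down under about 3 N and stays where it is left. Its soft cap also gives 0.5 mm per N while pressed, 6 mm at most, and springs back.
- pan: dark frying pan standing loose on the hob: 204 mm across the rim, 42 mm high, base 170 mm; its black handle reaches 245 mm from its centre along its +y and up to 66 mm above its base. Origin at the centre of its underside. Bystander.
- mug: blue mug, 80 mm in diameter, 90 mm high, handle at its +y, loose; origin at the centre of its underside. Bystander.
- soap: blue soap bottle with a white cap, 64 mm in diameter, 170 mm high, loose; origin at the centre of its underside. Bystander.
- grinder: dark wooden pepper grinder, 54 mm in diameter, 147 mm high, loose; origin at the centre of its underside. Bystander.
- bowl: light wooden fruit bowl with bananas, 210 mm across the rim, 60 mm high, loose; origin at the centre of its underside. Bystander.
There are look-alikes about, which are no part of the job. Of the things that look like the timer, take the one that is farthest to the robot's right at the start.

How it is judged:
By the outcome, as a careful person would: the job done as asked, in the order asked, and still so for the second after the job is handed in, with the robot touching nothing.
It also fails if it takes over 48 s, if anything falls off the work surface, if the arm or the gripper's body presses on something with over 40 N, if the wrist force passes 120 N, or if a joint passes its speed limit or range.

ROBOT

A 6-joint arm with a two-finger parallel gripper is mounted at the origin on the work surface. World frame = base frame: x ahead of the robot, y to its left, z up, the work surface at z = 0. Lengths are in m, angles in rad, forces in N, time in s.
With the tool pointing down it reaches from about 0.3 to 0.875 m from the base axis. Payload 6.4 kg.
Tool frame: the origin (TCP) lies midway between the tips of the shut fingers; the grasp point (between the pads) lies 19 mm behind it; z points along the fingers, y is the line along which they close (so a half turn about z gives the same grasp; the last joint's range is limited). The gripper opens to 85 mm and grips with 20 to 120 N. Pads are 22 mm wide; open, the fingers measure 114 mm over their backs; the gripper's body (76 mm by 85 mm) begins 54 mm behind the grasp point. The pads swing forward as they close: fully open they stand 13 mm farther back than shut.
Start: joints at [0.908, 0.181, 1.607, -0, 1.354, -0.206], TCP at [0.254, 0.516, 0.231] pointing down, gripper open.
Joint ranges: [-2.99, 2.99], [-0.89, 2.07], [0.3, 2.58], [-1.14, 4.28], [0, 2.63], [-3.12, 3.12]. Speed limits (rad/s): [2.57, 2.57, 3.01, 3.14, 3.14, 3.14].

INTERFACE

Orientations are given as a unit quaternion [w, x, y, z].
In Python, from bench import get_obs, camera, hand_in gives the robot as it stands.
- The arm moves only by the tool carry_out, never from a script. Its argument "plan" is a list that holds one entry, the list of rows, each a list of 7 numbers: the shift along the world's x, y, z in m, then the turn, a rotation vector about the world's x, y, z in rad, then the opening, from 0 (shut) to 1 (fully open). In form: [[[x, y, z, rx, ry, rz, hand], ...]]. A call has exactly 5 rows; each row is the pose to reach, as a shift and turn from the pose commanded when the call began; what a row does not reach only later rows make up. A row lasts 1/12 s, in which the tool goes at most 41.7 mm and 7.16 degrees, less where a joint would pass 70% of its speed; a pose out of reach is approached as far as the arm can. A call with a gripper value outside its range is refused whole. The fingers move at their own pace and stop on an object; the grip force is fixed at half the most. Time passes only in rows, so rows that repeat a pose let the fingers close, or fill a call up. It gives the time, the measured TCP pose, the force, the opening and the grip force at its end, in the units of the state.
- get_obs(): the state, without advancing time (a new reading comes with each control period).
- camera(name): name is "scene" or "top" or "wrist"; returns a dict with "pixels" (480x640x3 uint8, red, green, blue), "z_map" (480x640 float32, m along the optical axis (not along the pixel's ray), 0 where there is no reading), "camera_matrix" (3x3 intrinsics, pixels), "cam_to_world" (4x4, takes a point from camera to world coordinates). Camera axes: x right, y up, looking along -z (the intrinsics and any distortion apply to the point x, -y, -z); pixel columns grow to the right and rows downward; lengths in m; the calibration is good to about 2 mm. A picture is of the moment at which its call begins.
- hand_in(): hands the job in; it is judged then, once.
The state is a dict: "time_s": time; "q": joint angles; "dq": joint speeds; "joint_efforts": joint torques, N m; "eef_pos": TCP position; "eef_rot": TCP orientation; "wrist_force": force on the tool from outside, world axes, zero at the start; "torque": the same for the moment, N m; "opening": opening from 0.0 (shut) to 1.0 (fully open); "grasp_force": force on a finger pad.
Only numpy, scipy, OpenCV 4.12 (cv2) and the standard library are available. Lean on these libraries where they do the work, as an engineer would, in place of code of your own. Each camera call takes 0.05 s, during which the arm holds its last target. There are 200 camera calls.

## Working session

There is one attempt and no reset: what is moved stays moved. The work goes in short steps, Python scripts to look and compute and a tool call to move; the robot and the scene stay as the last step left them, time stands still between calls to the robot, and variables do not carry over. Pictures are saved under pics/ and viewed, at most 10 in all, crops included, and the job is handed in when it is done.

Besides the shell and the picture viewer there is one more tool, called after "Request:" by a JSON object that holds its "op" and its "data", one argument or row to a line. carry_out: Moves the arm, as the interface text tells. Its arguments: {"type":"object","properties":{"plan":{"type":"array","items":{"type":"array","items":{"type":"array","items":{"type":"number"}}}}},"required":["plan"]}

```bash
mkdir -p pics
cat > h.py <<'E'
import numpy as np, cv2
from bench import get_obs, camera, hand_in
def grab(n,f):
    c=camera(n); cv2.imwrite(f'pics/{f}.png',c['pixels'][:,:,::-1]); np.savez(f'{f}.npz',**c); return c
def world(c):
    K=c['camera_matrix'];z=c['z_map'];v,u=np.mgrid[:480,:640]
    p=np.stack([(u-K[0,2])/K[0,0]*z,-(v-K[1,2])/K[1,1]*z,-z,np.ones_like(z)],-1)
    return (p@c['cam_to_world'].T)[...,:3]
E
python3 - <<'E'
from h import *
for n in('top','scene'):
    c=grab(n,n+'0'); print(c['camera_matrix'],c['cam_to_world'])
o=get_obs();print(o)
E
```

```text
[[517.20939821   0.         324.41620186]
 [  0.         517.20939821 235.433046  ]
 [  0.           0.           1.        ]] [[-0.02254104  0.99839495 -0.05195592  0.39639031]
 [-0.99957009 -0.02348127 -0.01755767  0.07696127]
 [-0.01874948  0.05153781  0.99849502  1.65811594]
 [ 0.          0.          0.          1.        ]]
[[466.65988638   0.         326.11666718]
 [  0.         466.65988638 238.23132201]
 [  0.           0.           1.        ]] [[ 0.7417723  -0.46656691  0.48175634  0.99297315]
 [ 0.67034641  0.49413362 -0.55359521 -0.51951869]
 [ 0.02023721  0.73358523  0.67929609  0.80744587]
 [ 0.          0.          0.          1.        ]]
{'time_s': 0.1, 'q': array([ 9.07698028e-01,  1.81463582e-01,  1.60792095e+00, -1.49034578e-05,
        1.35382199e+00, -2.06291085e-01]), 'dq': array([-0.00058456, -0.00223605, -0.0023775 ,  0.00062171, -0.00073223,
        0.00062808]), 'joint_efforts': array([ 1.95765242e-04, -4.45879126e+01, -3.52236021e+01, -1.37000679e-04,
        4.23400095e-03, -1.52237340e-05]), 'eef_pos': array([0.25328685, 0.51563958, 0.23046978]), 'eef_rot': array([-3.33226098e-04,  2.26421237e-01,  9.74029143e-01, -7.34948258e-04]), 'wrist_force': array([ 1.03196915, -0.61831658, -0.33017175]), 'torque': array([-0.01693176, -0.03377797,  0.01054673]), 'grasp_force': 0.0, 'opening': 0.997715045239339}
```

View pics/top0.png

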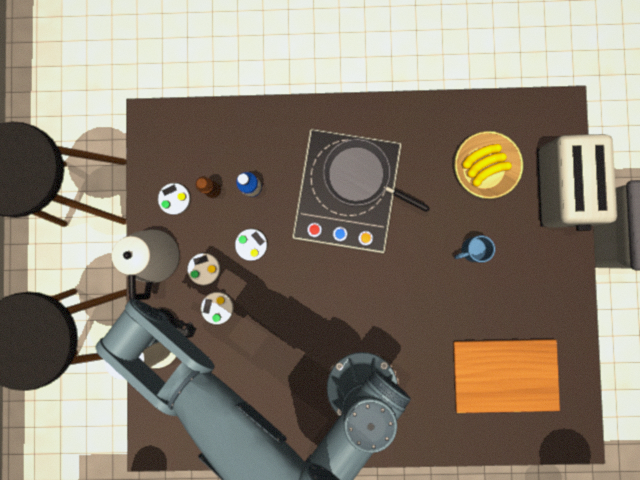

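View pics/scene0.png

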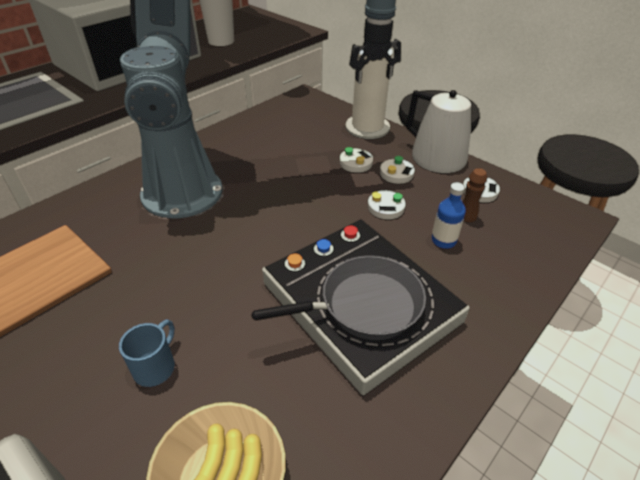

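The top view shows red (315,229), blue (340,234) and orange (366,238) on the hob. There are four timers, at (174,198), (251,245), (203,268) and (216,308). Image right is the robot's right, so the target is the one at (251,245), with its green key near (256,254) and yellow near (243,240). The scene view shows the same four.

Run:
```python
from h import *
for n in('top0','scene0'):
    c=dict(np.load(n+'.npz'));W=world(c)
    hsv=cv2.cvtColor(c['pixels'],cv2.COLOR_RGB2HSV).astype(int);H,S,V=hsv[...,0],hsv[...,1],hsv[...,2]
    K=c['camera_matrix'];T=c['cam_to_world']
    for name,lo,hi in(('red',-6,5),('orange',11,21),('yellow',20,32),('green',50,80),('blue',103,120)):
        h=np.where(H>170,H-180,H)
        m=((h>=lo)&(h<=hi)&(S>140)&(V>110)).astype(np.uint8)
        k,l,s,ce=cv2.connectedComponentsWithStats(m)
        for i in range(1,k):
            if 25<s[i,4]<400:
                w=np.median(W[l==i],0)
                zt=.076 if w[2]>.055 else .038
                u,v=ce[i];d=T[:3,:3]@[(u-K[0,2])/K[0,0],-(v-K[1,2])/K[1,1],-1];t=(zt-T[2,3])/d[2]
                print(n,name,s[i,4],ce[i].round(1),'med',w.round(3),'ray',(T[:3,3]+t*d).round(4))
```

```text
top0 red 64 [314.1 229.2] med [0.499 0.136 0.077] ray [0.4987 0.1361 0.076 ]
top0 orange 40 [482.6 157.7] med [ 0.718 -0.402  0.009] ray [ 0.7135 -0.3974  0.038 ]
top0 orange 36 [487.1 167. ] med [ 0.689 -0.418  0.007] ray [ 0.6838 -0.41    0.038 ]
top0 orange 77 [201.4 182.9] med [0.639 0.464 0.146] ray [0.6502 0.4817 0.076 ]
top0 yellow 44 [181.2 196. ] med [0.616 0.555 0.039] ray [0.6163 0.5561 0.038 ]
top0 yellow 56 [365.4 237.6] med [ 0.468 -0.019  0.077] ray [ 0.4691 -0.0204  0.076 ]
top0 yellow 37 [253.9 252.3] med [0.434 0.328 0.038] ray [0.4329 0.3281 0.038 ]
top0 yellow 49 [211.4 268.5] med [0.386 0.462 0.039] ray [0.3852 0.4627 0.038 ]
top0 yellow 47 [219.9 300. ] med [0.286 0.438 0.038] ray [0.2863 0.4371 0.038 ]
top0 green 38 [165.2 203.9] med [0.592 0.607 0.038] ray [0.5924 0.6072 0.038 ]
top0 green 32 [242.2 238.9] med [0.476 0.365 0.037] ray [0.4758 0.3642 0.038 ]
top0 green 32 [194.4 273.6] med [0.371 0.516 0.039] ray [0.3704 0.5162 0.038 ]
top0 green 35 [216.  317.3] med [0.234 0.449 0.04 ] ray [0.2327 0.4498 0.038 ]
top0 blue 199 [248.2 184.3] med [0.632 0.325 0.11
[... 339 characters left out ...]
86 -0.0214  0.076 ]
scene0 orange 27 [ 82.7 283.3] med [ 0.138 -0.356  0.018] ray [ 0.1598 -0.3614  0.038 ]
scene0 yellow 38 [359.8 159.7] med [0.288 0.431 0.039] ray [0.2897 0.4313 0.038 ]
scene0 yellow 37 [391.4 169.2] med [0.387 0.457 0.038] ray [0.3875 0.4563 0.038 ]
scene0 yellow 294 [219.9 453. ] med [ 0.667 -0.386  0.04 ] ray [ 0.6647 -0.3887  0.038 ]
scene0 yellow 257 [239.4 456.2] med [ 0.694 -0.369  0.041] ray [ 0.6916 -0.3708  0.038 ]
scene0 yellow 160 [257.4 458.9] med [ 0.719 -0.354  0.042] ray [ 0.7161 -0.3541  0.038 ]
scene0 blue 348 [451.7 208.2] med [0.652 0.322 0.118] ray [0.6286 0.3744 0.076 ]
scene0 blue 117 [323.3 244. ] med [0.482 0.058 0.076] ray [0.4825 0.058  0.076 ]
```

Request:
{"op": "carry_out", "data": {
  "plan": [
    [[0.022, -0.034, 0, 0, 0, 0, 0], [0.044, -0.068, 0, 0, 0, 0, 0], [0.066, -0.102, 0, 0, 0, 0, 0], [0.088, -0.136, 0, 0, 0, 0, 0], [0.11, -0.17, 0, 0, 0, 0, 0]]
  ]
}}

```text
time_s: 0.52
eef_pos: [0.3639, 0.3444, 0.2309]
eef_rot: [-0.0, 0.226, 0.974, -0.0]
wrist_force: [0.9, 0.4, 0.3]
opening: 0.3
grasp_force: 0.0
```

Request:
{"op": "carry_out", "data": {
  "plan": [
    [[0.022, -0.034, -0.01, 0, 0, 0, 0], [0.044, -0.068, -0.02, 0, 0, 0, 0], [0.066, -0.102, -0.03, 0, 0, 0, 0], [0.088, -0.136, -0.04, 0, 0, 0, 0], [0.11, -0.17, -0.05, 0, 0, 0, 0]]
  ]
}}

```text
time_s: 0.93
eef_pos: [0.4739, 0.1744, 0.1808]
eef_rot: [-0.0, 0.226, 0.974, 0.0]
wrist_force: [0.8, 0.8, -0.5]
opening: 0.0
grasp_force: 0.0
```

Request:
{"op": "carry_out", "data": {
  "plan": [
    [[0.012, -0.02, -0.02, 0, 0, 0, 0], [0.0245, -0.0405, -0.04, 0, 0, 0, 0], [0.0245, -0.0405, -0.065, 0, 0, 0, 0], [0.0245, -0.0405, -0.085, 0, 0, 0, 0], [0.0245, -0.0405, -0.085, 0, 0, 0, 0]]
  ]
}}

```text
time_s: 1.35
eef_pos: [0.4945, 0.1349, 0.0919]
eef_rot: [-0.004, 0.227, 0.974, -0.001]
wrist_force: [-1.1, -0.6, -0.0]
opening: 0.003
grasp_force: 0.0
```

Request:
{"op": "carry_out", "data": {
  "plan": [
    [[0, 0, 0, 0, 0, 0, 0], [0, 0, 0, 0, 0, 0, 0], [0, 0, 0, 0, 0, 0, 0], [0, 0, 0, 0, 0, 0, 0], [0, 0, 0, 0, 0, 0, 0]]
  ]
}}

```text
time_s: 1.77
eef_pos: [0.4988, 0.1361, 0.0976]
eef_rot: [0.001, 0.226, 0.974, 0.0]
wrist_force: [0.9, -0.5, -0.6]
opening: 0.005
grasp_force: 0.0
```

Run:
```python
from h import *
o=get_obs();print(o['eef_pos'],o['wrist_force'])
c=grab('wrist','w1');p=c['pixels']
c=grab('scene','s1');s=cv2.resize(c['pixels'][140:300,230:430],None,fx=2,fy=2)
im=np.zeros((480,800,3),np.uint8);im[:300,:400]=cv2.resize(p,(400,300));im[:320,400:800]=s
cv2.imwrite('pics/a1.png',im[:320,:,::-1])
```

```text
[0.49876358 0.13606312 0.09761287] [ 0.88787746 -0.50582654 -0.61468669]
```

View pics/a1.png

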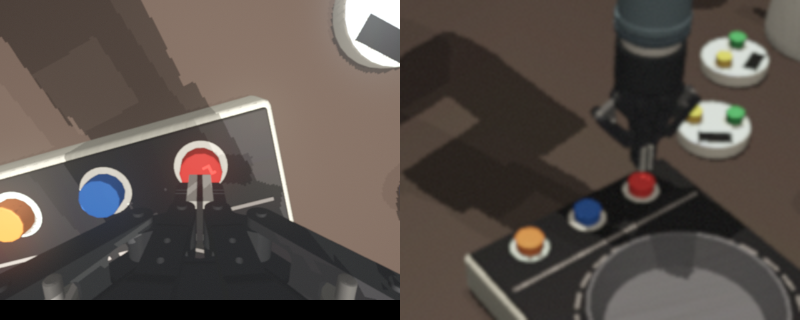

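The shut fingertips are right above the red key in both views: wrist half about (200,185), scene half about (645,170). The arm wobbles a little after fast moves, so I'll descend slowly.

Request:
{"op": "carry_out", "data": {
  "plan": [
    [[0, 0, -0.006, 0, 0, 0, 0], [0, 0, -0.012, 0, 0, 0, 0], [0, 0, -0.017, 0, 0, 0, 0], [0, 0, -0.02, 0, 0, 0, 0], [0, 0, -0.022, 0, 0, 0, 0]]
  ]
}}

```text
time_s: 2.28
eef_pos: [0.4973, 0.1357, 0.0734]
eef_rot: [-0.001, 0.226, 0.974, -0.0]
wrist_force: [-1.7, -0.6, 2.5]
opening: -0.003
grasp_force: 1.2
```

Request:
{"op": "carry_out", "data": {
  "plan": [
    [[0, 0, -0.002, 0, 0, 0, 0], [0, 0, -0.004, 0, 0, 0, 0], [0, 0, -0.006, 0, 0, 0, 0], [0, 0, -0.007, 0, 0, 0, 0], [0, 0, -0.007, 0, 0, 0, 0]]
  ]
}}

```text
time_s: 2.7
eef_pos: [0.498, 0.1358, 0.0672]
eef_rot: [-0.0, 0.226, 0.974, -0.0]
wrist_force: [-1.7, -0.0, 1.7]
opening: -0.002
grasp_force: 1.0
```

Request:
{"op": "carry_out", "data": {
  "plan": [
    [[0, 0, -0.0005, 0, 0, 0, 0], [0, 0, -0.001, 0, 0, 0, 0], [0, 0, -0.0015, 0, 0, 0, 0], [0, 0, -0.002, 0, 0, 0, 0], [0, 0, -0.002, 0, 0, 0, 0]]
  ]
}}

```text
time_s: 3.12
eef_pos: [0.4981, 0.1358, 0.0655]
eef_rot: [0.0, 0.226, 0.974, 0.0]
wrist_force: [-2.3, -0.6, 4.4]
opening: 0.002
grasp_force: 2.4
```

Request:
{"op": "carry_out", "data": {
  "plan": [
    [[0, 0, -0.0005, 0, 0, 0, 0], [0, 0, -0.001, 0, 0, 0, 0], [0, 0, -0.0015, 0, 0, 0, 0], [0, 0, -0.0015, 0, 0, 0, 0], [0, 0, -0.0015, 0, 0, 0, 0]]
  ]
}}

```text
time_s: 3.53
eef_pos: [0.4981, 0.1358, 0.0643]
eef_rot: [0.0, 0.226, 0.974, 0.0]
wrist_force: [-3.8, 0.5, 6.7]
opening: 0.001
grasp_force: 3.6
```

Force is now rising at the cap's stiffness, so the key is at its stop. Next: lift and go over to orange.

Request:
{"op": "carry_out", "data": {
  "plan": [
    [[0, 0, 0.01, 0, 0, 0, 0], [0, 0, 0.03, 0, 0, 0, 0], [0, 0, 0.05, 0, 0, 0, 0], [-0.005, -0.026, 0.055, 0, 0, 0, 0], [-0.01, -0.056, 0.055, 0, 0, 0, 0]]
  ]
}}

```text
time_s: 3.95
eef_pos: [0.4899, 0.0803, 0.1215]
eef_rot: [0.003, 0.225, 0.974, 0.001]
wrist_force: [0.2, -0.7, -0.1]
opening: -0.002
grasp_force: 0.0
```

Request:
{"op": "carry_out", "data": {
  "plan": [
    [[-0.006, -0.032, 0, 0, 0, 0, 0], [-0.012, -0.064, 0, 0, 0, 0, 0], [-0.017, -0.088, 0, 0, 0, 0, 0], [-0.0195, -0.1, -0.01, 0, 0, 0, 0], [-0.0195, -0.1, -0.022, 0, 0, 0, 0]]
  ]
}}

```text
time_s: 4.37
eef_pos: [0.4696, -0.0231, 0.0981]
eef_rot: [0.002, 0.228, 0.974, -0.0]
wrist_force: [0.3, -0.1, 0.4]
opening: -0.003
grasp_force: 0.0
```

Request:
{"op": "carry_out", "data": {
  "plan": [
    [[0, 0, 0, 0, 0, 0, 0], [0, 0, 0, 0, 0, 0, 0], [0, 0, 0, 0, 0, 0, 0], [0, 0, 0, 0, 0, 0, 0], [0, 0, 0, 0, 0, 0, 0]]
  ]
}}

```text
time_s: 4.78
eef_pos: [0.4691, -0.0199, 0.0975]
eef_rot: [0.001, 0.226, 0.974, -0.0]
wrist_force: [0.3, -0.4, 0.7]
opening: 0.001
grasp_force: 0.0
```

Run:
```python
from h import *
p=grab('wrist','w2')['pixels']
c=grab('scene','s2');s=cv2.resize(c['pixels'][140:300,230:430],None,fx=2,fy=2)
W=world(c);r=W[224:238,343:358].reshape(-1,3);h=cv2.cvtColor(c['pixels'],cv2.COLOR_RGB2HSV)[224:238,343:358].reshape(-1,3)
m=(h[:,1]>180)&((h[:,0]<6)|(h[:,0]>172));print('red z',np.percentile(r[m,2],[50,80,95]))
im=np.zeros((320,800,3),np.uint8);im[:300,:400]=cv2.resize(p,(400,300));im[:320,400:800]=s
cv2.imwrite('pics/a2.png',im[:,:,::-1])
```

```text
red z [0.068818   0.06903186 0.0691388 ]
```

View pics/a2.png

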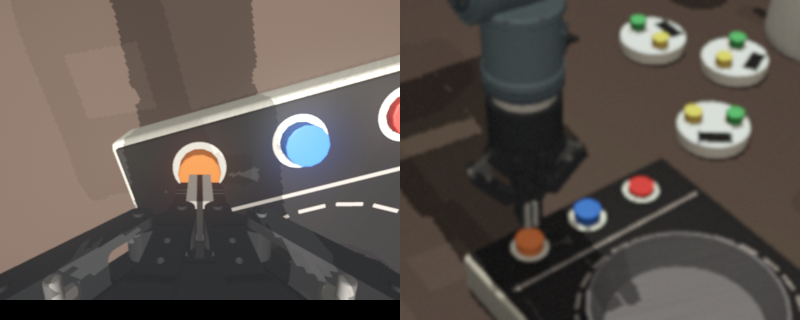

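Red at (640,188) is visibly down, measured at z ≈ 0.069. The tips are right above orange at (530,235).

Request:
{"op": "carry_out", "data": {
  "plan": [
    [[0, 0, -0.006, 0, 0, 0, 0], [0, 0, -0.012, 0, 0, 0, 0], [0, 0, -0.017, 0, 0, 0, 0], [0, 0, -0.02, 0, 0, 0, 0], [0, 0, -0.022, 0, 0, 0, 0]]
  ]
}}

```text
time_s: 5.3
eef_pos: [0.4679, -0.02, 0.074]
eef_rot: [-0.001, 0.226, 0.974, 0.0]
wrist_force: [-1.7, 0.5, 3.0]
opening: 0.002
grasp_force: 1.2
```

Request:
{"op": "carry_out", "data": {
  "plan": [
    [[0, 0, -0.002, 0, 0, 0, 0], [0, 0, -0.004, 0, 0, 0, 0], [0, 0, -0.006, 0, 0, 0, 0], [0, 0, -0.008, 0, 0, 0, 0], [0, 0, -0.009, 0, 0, 0, 0]]
  ]
}}

```text
time_s: 5.72
eef_pos: [0.4685, -0.0203, 0.0658]
eef_rot: [-0.0, 0.226, 0.974, 0.0]
wrist_force: [-2.5, 0.9, 4.5]
opening: -0.0
grasp_force: 2.2
```

Request:
{"op": "carry_out", "data": {
  "plan": [
    [[0, 0, -0.0005, 0, 0, 0, 0], [0, 0, -0.001, 0, 0, 0, 0], [0, 0, -0.0015, 0, 0, 0, 0], [0, 0, -0.002, 0, 0, 0, 0], [0, 0, -0.002, 0, 0, 0, 0]]
  ]
}}

```text
time_s: 6.13
eef_pos: [0.4685, -0.0203, 0.0642]
eef_rot: [-0.0, 0.226, 0.974, -0.0]
wrist_force: [-3.0, 1.2, 7.9]
opening: 0.0
grasp_force: 3.7
```

Request:
{"op": "carry_out", "data": {
  "plan": [
    [[0, 0, 0.01, 0, 0, 0, 0], [0, 0, 0.03, 0, 0, 0, 0], [0, 0, 0.055, 0, 0, 0, 0], [0, 0.025, 0.065, 0, 0, 0, 0], [0, 0.06, 0.07, 0, 0, 0, 0]]
  ]
}}

```text
time_s: 6.55
eef_pos: [0.4709, 0.0382, 0.1369]
eef_rot: [0.003, 0.228, 0.974, -0.0]
wrist_force: [0.5, 0.7, -0.9]
opening: 0.003
grasp_force: 0.0
```

Request:
{"op": "carry_out", "data": {
  "plan": [
    [[0, 0.04, 0, 0, 0, 0, 0], [0, 0.08, 0, 0, 0, 0, 0], [0, 0.12, 0, 0, 0, 0, 0], [0, 0.15, 0, 0, 0, 0, 0], [0, 0.16, 0, 0, 0, 0, 0]]
  ]
}}

```text
time_s: 6.97
eef_pos: [0.4684, 0.2035, 0.1346]
eef_rot: [0.001, 0.225, 0.974, 0.001]
wrist_force: [-1.3, 0.6, 0.5]
opening: -0.001
grasp_force: 0.0
```

```bash
cat > g.py <<'E'
from h import *
def keys(n,f,boxes):
    c=grab(n,f);W=world(c);K=c['camera_matrix'];T=c['cam_to_world']
    hsv=cv2.cvtColor(c['pixels'],cv2.COLOR_RGB2HSV).astype(int);h=np.where(hsv[...,0]>165,hsv[...,0]-180,hsv[...,0])
    for name,(P,lo,hi,zt) in boxes.items():
        # search within 35 mm of the expected point
        m=(np.hypot(W[...,0]-P[0],W[...,1]-P[1])<.03)&(h>=lo)&(h<=hi)&(hsv[...,1]>100)&(hsv[...,2]>60)
        if m.sum()<10: print(n,name,'none');continue
        w=W[m];v,u=np.nonzero(m);u=u.mean();v=v.mean()
        d=T[:3,:3]@[(u-K[0,2])/K[0,0],-(v-K[1,2])/K[1,1],-1];t=(zt-T[2,3])/d[2]
        print(n,name,m.sum(),'z med/80%',np.percentile(w[:,2],[50,80]).round(4),'ray',(T[:3,3]+t*d).round(4))
B={'red':((.498,.136),-8,6,.068),'orange':((.469,-.021),8,24,.068),'blue':((.484,.058),100,125,.076),
'green':((.476,.364),45,85,.038),'yellow':((.433,.328),18,36,.038)}
E
python3 - <<'E'
from g import *
for n in('top','scene'): keys(n,n+'3',B)
E
```

```text
top red 81 z med/80% [0.0688 0.0708] ray [0.4982 0.1366 0.068 ]
top orange 70 z med/80% [0.0678 0.071 ] ray [ 0.4695 -0.0202  0.068 ]
top blue 74 z med/80% [0.0758 0.0802] ray [0.4842 0.0578 0.076 ]
top green 43 z med/80% [0.0391 0.0412] ray [0.4752 0.3645 0.038 ]
top yellow 20 z med/80% [0.0392 0.0419] ray [0.4319 0.3342 0.038 ]
scene red 121 z med/80% [0.0683 0.0695] ray [0.4971 0.1371 0.068 ]
scene orange 132 z med/80% [0.0683 0.0697] ray [ 0.4667 -0.0197  0.068 ]
scene blue 134 z med/80% [0.0753 0.0768] ray [0.485  0.0551 0.076 ]
scene green 52 z med/80% [0.0376 0.0395] ray [0.4771 0.3607 0.038 ]
scene yellow 53 z med/80% [0.0376 0.0393] ray [0.4346 0.3225 0.038 ]
```

Red and orange are down at 0.068, and blue is still up. The timer has not moved; its green key is at (0.476, 0.3637).

Request:
{"op": "carry_out", "data": {
  "plan": [
    [[0.0015, 0.04, 0, 0, 0, 0, 0], [0.003, 0.08, 0, 0, 0, 0, 0], [0.005, 0.12, 0, 0, 0, 0, 0], [0.007, 0.155, 0, 0, 0, 0, 0], [0.007, 0.1645, -0.015, 0, 0, 0, 0]]
  ]
}}

```text
time_s: 7.48
eef_pos: [0.4785, 0.3681, 0.1223]
eef_rot: [0.003, 0.226, 0.974, 0.003]
wrist_force: [0.5, -0.7, 0.0]
opening: 0.0
grasp_force: 0.0
```

Request:
{"op": "carry_out", "data": {
  "plan": [
    [[0, 0, -0.02, 0, 0, 0, 0], [0, 0, -0.04, 0, 0, 0, 0], [0, 0, -0.055, 0, 0, 0, 0], [0, 0, -0.06, 0, 0, 0, 0], [0, 0, -0.06, 0, 0, 0, 0]]
  ]
}}

```text
time_s: 7.9
eef_pos: [0.4751, 0.3623, 0.0573]
eef_rot: [-0.001, 0.227, 0.974, -0.001]
wrist_force: [0.4, 0.3, -0.3]
opening: -0.0
grasp_force: 0.0
```

Request:
{"op": "carry_out", "data": {
  "plan": [
    [[0, 0, 0, 0, 0, 0, 0], [0, 0, 0, 0, 0, 0, 0], [0, 0, 0, 0, 0, 0, 0], [0, 0, 0, 0, 0, 0, 0], [0, 0, 0, 0, 0, 0, 0]]
  ]
}}

```text
time_s: 8.32
eef_pos: [0.476, 0.3644, 0.0597]
eef_rot: [0.001, 0.226, 0.974, 0.0]
wrist_force: [0.5, 1.0, -0.3]
opening: 0.003
grasp_force: 0.0
```

Run:
```python
from h import *
p=grab('wrist','w4')['pixels']
c=grab('scene','s4');s=cv2.resize(c['pixels'][140:268,330:490],None,fx=2.5,fy=2.5)
im=np.zeros((320,800,3),np.uint8);im[:300,:400]=cv2.resize(p,(400,300));im[:,400:800]=s
cv2.imwrite('pics/a4.png',im[:,:,::-1])
```

```text
(no output)
```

View pics/a4.png

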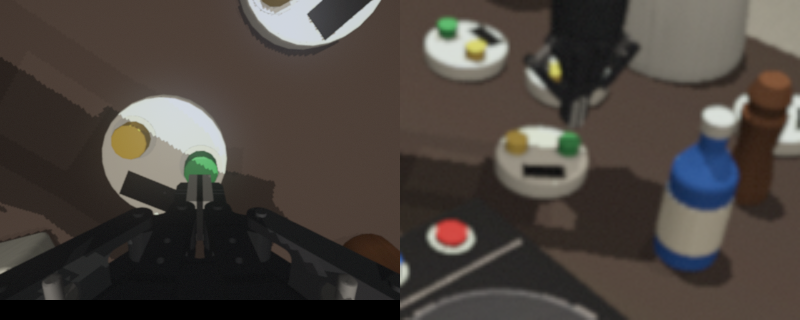

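The tips are right above the green key, at (200,170) in the wrist half and (570,135) in the scene half. Pressing slowly.

Request:
{"op": "carry_out", "data": {
  "plan": [
    [[0, 0, -0.006, 0, 0, 0, 0], [0, 0, -0.012, 0, 0, 0, 0], [0, 0, -0.017, 0, 0, 0, 0], [0, 0, -0.02, 0, 0, 0, 0], [0, 0, -0.022, 0, 0, 0, 0]]
  ]
}}

```text
time_s: 8.83
eef_pos: [0.4748, 0.364, 0.0358]
eef_rot: [-0.001, 0.226, 0.974, -0.001]
wrist_force: [-2.0, -1.2, 2.1]
opening: -0.001
grasp_force: 1.2
```

Request:
{"op": "carry_out", "data": {
  "plan": [
    [[0, 0, -0.002, 0, 0, 0, 0], [0, 0, -0.004, 0, 0, 0, 0], [0, 0, -0.006, 0, 0, 0, 0], [0, 0, -0.008, 0, 0, 0, 0], [0, 0, -0.009, 0, 0, 0, 0]]
  ]
}}

```text
time_s: 9.25
eef_pos: [0.4755, 0.3643, 0.0278]
eef_rot: [0.0, 0.226, 0.974, 0.0]
wrist_force: [-2.1, -1.3, 5.0]
opening: -0.001
grasp_force: 2.2
```

Request:
{"op": "carry_out", "data": {
  "plan": [
    [[0, 0, -0.0005, 0, 0, 0, 0], [0, 0, -0.001, 0, 0, 0, 0], [0, 0, -0.0015, 0, 0, 0, 0], [0, 0, -0.002, 0, 0, 0, 0], [0, 0, -0.002, 0, 0, 0, 0]]
  ]
}}

```text
time_s: 9.67
eef_pos: [0.4755, 0.3643, 0.0264]
eef_rot: [0.0, 0.226, 0.974, -0.0]
wrist_force: [-2.8, -2.3, 7.8]
opening: -0.001
grasp_force: 3.6
```

Force is climbing at the cap's stiffness, so green is at its stop. Lift straight up and check.

Request:
{"op": "carry_out", "data": {
  "plan": [
    [[0, 0, 0.006, 0, 0, 0, 0], [0, 0, 0.025, 0, 0, 0, 0], [0, 0, 0.055, 0, 0, 0, 0], [0, 0, 0.09, 0, 0, 0, 0], [0, 0, 0.12, 0, 0, 0, 0]]
  ]
}}

```text
time_s: 10.08
eef_pos: [0.4757, 0.3643, 0.1476]
eef_rot: [0.0, 0.226, 0.974, 0.0]
wrist_force: [0.3, 0.6, 0.2]
opening: -0.001
grasp_force: 0.0
```

Request:
{"op": "carry_out", "data": {
  "plan": [
    [[-0.02, -0.03, 0.02, 0, 0, 0, 0], [-0.04, -0.06, 0.04, 0, 0, 0, 0], [-0.06, -0.09, 0.05, 0, 0, 0, 0], [-0.08, -0.11, 0.05, 0, 0, 0, 0], [-0.08, -0.11, 0.05, 0, 0, 0, 0]]
  ]
}}

```text
time_s: 10.5
eef_pos: [0.3926, 0.2518, 0.1961]
eef_rot: [-0.0, 0.227, 0.974, -0.001]
wrist_force: [0.3, 1.2, -0.8]
opening: -0.001
grasp_force: 0.0
```

Run:
```python
from g import *
B['green']=(B['green'][0],45,85,.030)
for n in('top','scene'): keys(n,n+'5',B)
```

```text
top red 69 z med/80% [0.0679 0.0712] ray [0.4989 0.1374 0.068 ]
top orange 71 z med/80% [0.0683 0.0712] ray [ 0.4697 -0.0201  0.068 ]
top blue 74 z med/80% [0.076  0.0788] ray [0.4842 0.0578 0.076 ]
top green 41 z med/80% [0.0307 0.0353] ray [0.4758 0.3645 0.03  ]
top yellow none
scene red 115 z med/80% [0.0684 0.0697] ray [0.4967 0.1382 0.068 ]
scene orange 133 z med/80% [0.0686 0.0697] ray [ 0.4668 -0.0198  0.068 ]
scene blue 132 z med/80% [0.0754 0.0768] ray [0.4853 0.0549 0.076 ]
scene green 29 z med/80% [0.0307 0.0325] ray [0.4754 0.3627 0.03  ]
scene yellow 53 z med/80% [0.0372 0.0391] ray [0.4346 0.3225 0.038 ]
```

View pics/scene5.png

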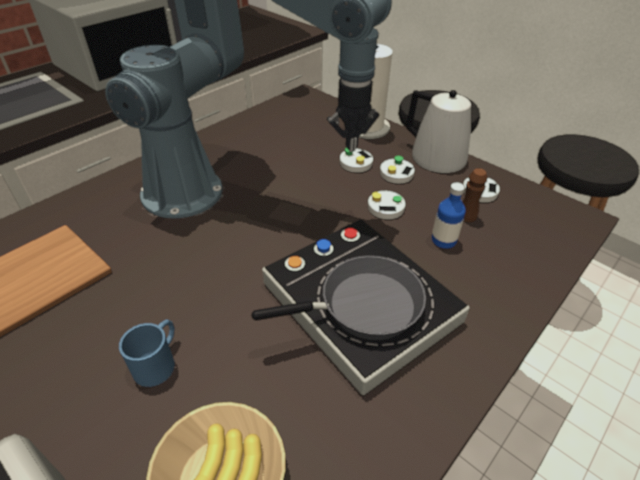

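Red (350,234), orange (294,262) and green (397,200) are down, blue and yellow are up, and nothing else has moved.

```bash
python3 -c "
from bench import hand_in
print(hand_in())"
```

```text
the job is handed in; nothing more can be done
None
```

I pressed the red, orange and green keys fully down in that order, left the blue and yellow keys up, saw nothing else on the counter moved, and handed the job in at about 10.6 s; no verdict came back.

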